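Find the packed instrument container by weight and load it

ROBOT

A 7-joint arm with a two-finger parallel gripper is mounted at the origin on the work surface. World frame = base frame: x ahead of the robot, y to its left, z up, the work surface at z = 0. Lengths are in m, angles in rad, forces in N, time in s.
With the tool pointing down it reaches from about 0.4 to 0.9 m from the base axis. Payload 5.6 kg.
Tool frame: the origin (TCP) lies on the centre line of the jaws, within the pads' length; the fingertips stand ctrl.finger_overhang ahead of it and the grasp point (between the pads) lies 11 mm behind it (ctrl.finger_overhang is the distance from the TCP to the fingertips, in m); z points along the fingers, y is the line along which they close (so a half turn about z gives the same grasp; the last joint's range is limited). The gripper opens to 92 mm and grips with 3 to 60 N. Pads are 20 mm wide; open, the fingers measure 128 mm over their backs; the gripper's body (75 mm by 189 mm) begins 69 mm behind the grasp point.
Start: joints at [1.198, 0.468, -0.012, 1.603, 0.006, 1.071, -0.056], TCP at [0.21, -0.615, 0.223] pointing down, gripper open.
Joint ranges: [-2.53, 2.53], [-0.31, 2.02], [-1.57, 1.55], [0.28, 2.44], [-1.29, 4.43], [0.15, 1.84], [-2.92, 2.92]. Speed limits (rad/s): [2.57, 2.57, 3.14, 3.14, 3.14, 3.14, 3.14].

INTERFACE

Orientations are given as a 3x3 rotation matrix whose columns are the frame's x, y, z axes.
In Python, from bench import ctrl gives the robot as it stands.
- The arm moves only by the tool play_rows, never from a script. Its argument "targets" is a list that holds one entry, the list of rows, each a list of 7 numbers: the shift along the tool's x, y, z scaled (see below), then the turn, a rotation vector about the tool's x, y, z scaled (see below), then the opening, from -1 (shut) to 1 (fully open). A call has 1 to 12 rows; each row is the pose to reach, as a shift and turn from the pose commanded when the call began, along the tool's axes at that moment, turning the shorter way round; what a row does not reach only later rows make up. The controller multiplies each number of a shift by 0.4 m and each number of a turn by 180 degrees. A row lasts 1/10 s, in which the tool goes at most 50 mm and 8.59 degrees, less where a joint would pass 70% of its speed; a pose out of reach is approached as far as the arm can. A call with a number of a shift or a turn outside -1 to 1 is refused whole. A call with a gripper value outside its range is refused whole. The fingers move at their own pace and stop on an object; "newtons" is the grip in N (left out, the last holds). Time passes only in rows, so rows that repeat a pose let the fingers close. It gives the time, the measured TCP pose, the force, the opening and the grip force at its end, in the units of the state.
- ctrl.observe(): the state, without advancing time (a new reading comes with each control period).
- ctrl.capture(name): name is "scene" or "top"; returns a dict with "image" (480x640x3 uint8, red, green, blue), "range_z" (480x640 float32, m along the optical axis (not along the pixel's ray), 0 where there is no reading), "fx", "fy", "cx", "cy" (pixels), "origin" and "rotation" of the camera in the world. Camera axes: x right, y down, z forward; pixel columns grow to the right and rows downward; lengths in m; the calibration is good to about 2 mm. A picture is of the moment at which its call begins.
- ctrl.close_job(): hands the job in; it is judged then, once.
Trained networks look in the newest picture that a camera, given by its name, has taken for a name from the list of things; names that differ only in an ending like _2 or _b are one class to them, and where a whole thing is asked for, a point or a joint stands for the part that bears it (a point fixed in the world has none). Each returns a list of dicts, best first, with "conf" (0 to 1); they miss things now and then, are a little off and sometimes report something else, mostly with a low value. They report only what shows in the picture. A call takes as long as a camera call. They do not tell look-alikes from the thing itself.
- ctrl.masks_of(camera, target): "region" (480x640 bool, what is visible of it) and "position" ([row, column] in pixels, amid what is visible of it).
- ctrl.tip_of(camera, target): "position" ([row, column] in pixels: a listed point, or the origin of a listed thing).
The state is a dict: "time": time; "qpos": joint angles; "joint_vel": joint speeds; "joint_efforts": joint torques, N m; "tcp_pos": TCP position; "eef_rot": TCP orientation; "wrist_force": force on the tool from outside, world axes, zero at the start; "moment": the same for the moment, N m; "finger_gap": finger opening in m; "grip_force": force on a finger pad.
Only numpy, scipy, OpenCV 4.12 (cv2) and the standard library are available. Lean on these libraries where they do the work, as an engineer would, in place of code of your own. Each camera call takes 0.05 s, during which the arm holds its last target. There are 200 camera calls.

TASK

Of the three identical aluminium instrument containers under the bench shelf one is packed with instruments and clearly heavier, the other two are empty: find it by lifting, set it down gently and upright in the middle of the loading carriage's plate and let go of it. Then push the carriage in until it is fully home against its stop. Leave the empty containers standing where they were, do not tip any container, and do not disturb the screwdriver, the bottle or the green cup.

Things in the scene. Friction and masses are not known exactly. Their poses are not given: they have to be found in the camera images.
- shelf: Fixed grey bench shelf. Board 145 (x) by 480 (y) mm, 14 mm thick, underside 250 mm above the bench, covering x = -15 to +130 mm in its own frame; 20 mm posts at x = 120, y = +-225 mm. Open front faces -x. Origin on the bench, on the line (its y axis) where the containers stand 140 mm apart. It overhangs their handles: a vertical tool does not fit, lean it about 30 to 40 degrees, body towards -x.
- box_a: One of three look-alike containers: closed aluminium box 110 (x) by 90 (y) by 65 mm with a fixed blue lid (top at 75 mm, 114 by 94 mm) and a black handle bar on top. Origin: centre of its underside; x along the handle, z up. Empty it weighs about 0.3 kg, packed about 0.6 to 0.85 kg; contents can shift a few mm. Which one is packed varies.
- box_b: One of three look-alike containers: closed aluminium box 110 (x) by 90 (y) by 65 mm with a fixed blue lid (top at 75 mm, 114 by 94 mm) and a black handle bar on top. Origin: centre of its underside; x along the handle, z up. Empty it weighs about 0.3 kg, packed about 0.6 to 0.85 kg; contents can shift a few mm. Which one is packed varies.
- box_c: One of three look-alike containers: closed aluminium box 110 (x) by 90 (y) by 65 mm with a fixed blue lid (top at 75 mm, 114 by 94 mm) and a black handle bar on top. Origin: centre of its underside; x along the handle, z up. Empty it weighs about 0.3 kg, packed about 0.6 to 0.85 kg; contents can shift a few mm. Which one is packed varies.
- box_a_grip (a point): Middle of the handle bar of box_a, 108 mm above the container's underside. The bar is 60 mm long along x, 14 mm thick along y (pinch it along y), 18 mm high, with 24 mm free height between lid and bar.
- box_b_grip (a point): Middle of the handle bar of box_b, 108 mm above the container's underside. The bar is 60 mm long along x, 14 mm thick along y (pinch it along y), 18 mm high, with 24 mm free height between lid and bar.
- box_c_grip (a point): Middle of the handle bar of box_c, 108 mm above the container's underside. The bar is 60 mm long along x, 14 mm thick along y (pinch it along y), 18 mm high, with 24 mm free height between lid and bar.
- track: Fixed white track of the loading carriage, 400 mm long, 150 mm wide at most, with a 55 mm high stop block at its far (+x) end. Origin on the bench; the carriage slides along its +x.
- carriage: Loading carriage on the track. Its x in the track's frame is its travel: 0 fully out, 100 mm fully home against the stop; it starts 0 to 30 mm in, slides with about 3 N of friction and stays where left. Origin at bench level under the middle of its plate; axes as the track's.
- plate (a point): Centre of the top face of the carriage's dark plate (170 mm in x by 150 mm in y), 38 mm above the bench.
- push (a point): Point on the outer (-x) face of the carriage's orange upright push plate, 80 mm above the bench; the push plate is 90 mm wide, 12 mm thick, its top edge 95 mm above the bench, 121 mm to -x of the plate's centre. Push it towards the carriage's +x.
- screwdriver: Bystander: screwdriver with blue handle, 180 mm long, lying along its x. Origin: underside.
- bottle: Bystander: white plastic bottle with red cap, 70 mm diameter, 160 mm tall. Origin: centre of its underside.
- cup: Bystander: green metal cup, 64 mm diameter, 100 mm tall. Origin: centre of its underside.
Mind the look-alikes: they are no part of the job. Leave any yellow look-alike of the box_b alone. Leave any orange look-alike of the box_c alone.

How it is judged:
By the outcome, as a careful person would: the job done as asked, in the order asked, and still so for the second after the job is handed in, with the robot touching nothing.
It also fails if it takes over 72 s, if anything falls off the work surface, if the arm or the gripper's body presses on something with over 40 N, if the wrist force passes 120 N, or if a joint passes its speed limit or range.

## Working session

There is one attempt and no reset: what is moved stays moved. The work goes in short steps, Python scripts to look and compute and a tool call to move; the robot and the scene stay as the last step left them, time stands still between calls to the robot, and variables do not carry over. Pictures are saved under pics/ and viewed, at most 10 in all, crops included, and the job is handed in when it is done.

Besides the shell and the picture viewer there is one more tool, called as name([rows], argument=value, ...), one row to a line, values as JSON. play_rows: Moves the arm, as the interface text tells. Its arguments: {"type":"object","properties":{"targets":{"type":"array"},"newtons":{"type":"number"}},"required":["targets"]}

```bash
mkdir -p pics; ls; python3 - <<'E'
from bench import ctrl
import cv2,numpy as np
s=ctrl.observe()
for k in s: print(k,np.round(s[k],3).tolist())
print(ctrl.finger_overhang)
for n in("scene","top"):
    c=ctrl.capture(n); cv2.imwrite(f"pics/{n}0.png",c["image"][:,:,::-1])
    print(n,c["origin"],c["rotation"],c["fx"])
E
```

```text
pics
time 0.0
qpos [1.198, 0.468, -0.012, 1.604, 0.006, 1.071, -0.056]
joint_vel [-0.001, 0.0, 0.001, -0.001, -0.001, 0.001, -0.001]
joint_efforts [-0.0, -52.057, -0.012, -24.374, -0.057, 0.017, 0.0]
tcp_pos [0.21, -0.614, 0.222]
eef_rot [[0.946, 0.324, -0.001], [0.324, -0.946, 0.002], [-0.0, -0.002, -1.0]]
wrist_force [-0.541, 0.555, 0.196]
moment [-0.047, 0.028, -0.034]
grip_force 0.0
finger_gap 0.092
0.008
scene [1.18421696 0.36128005 0.75595936] [[-0.45020103  0.61054938 -0.65157385]
 [ 0.89292596  0.30906026 -0.32736064]
 [ 0.00150574 -0.7291853  -0.68431464]] 445.8196888637469
top [0.39677428 0.0674193  1.19814251] [[-0.01326036 -0.99001374  0.14034582]
 [-0.9998758   0.011933   -0.0102951 ]
 [ 0.00851754 -0.14046491 -0.99004902]] 491.90628364900596
```

View pics/scene0.png

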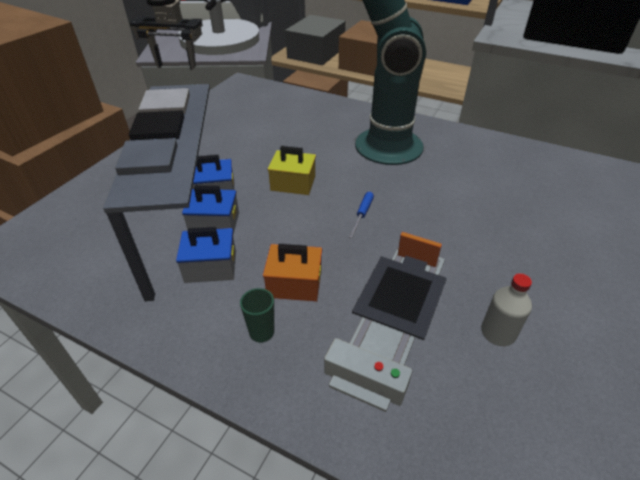

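View pics/top0.png

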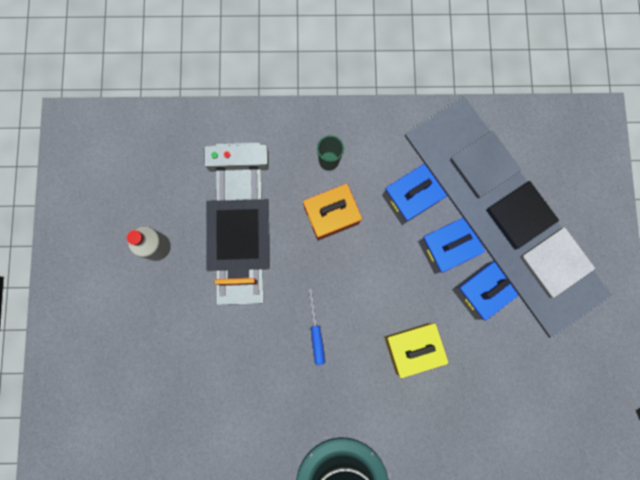

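The scene view shows three blue boxes under the shelf (about (210,170), (210,205), (207,250)), the yellow and orange decoys, the cup at (258,315), the bottle at (507,310), the screwdriver at (362,212) and the carriage at (400,290). The top view shows the blue boxes at (415,192), (452,245) and (488,290), the plate at (237,235) and the push plate at (236,282).

```bash
cat > h.py <<'E'
from bench import ctrl
import cv2,numpy as np
from scipy.spatial.transform import Rotation as R
def cloud(c):
    z=c["range_z"].astype(float); v,u=np.mgrid[:480,:640]
    p=np.stack([(u-c["cx"])/c["fx"]*z,(v-c["cy"])/c["fy"]*z,z],-1)
    P=p@np.array(c["rotation"]).T+c["origin"]; P[z==0]=np.nan
    return P
def rect(P):
    r=cv2.minAreaRect((P[:,:2]*1000).astype(np.float32)); return np.round(r[0],1),np.round(r[1],1),round(r[2],1)
E
python3 - <<'E'
from h import *
for n in("scene","top"):
    c=ctrl.capture(n);P=cloud(c);np.save(n+"P.npy",P)
    hsv=cv2.cvtColor(c["image"],cv2.COLOR_RGB2HSV);np.save(n+"hsv.npy",hsv)
    for t in("box_a","screwdriver","bottle","cup","carriage","track","shelf"):
        for m in ctrl.masks_of(n,t):
            if m["conf"]<.3: continue
            g=m["region"]; q=P[g]; q=q[np.isfinite(q[:,0])]
            if len(q)<20: continue
            top=np.percentile(q[:,2],98)
            print(n,t,round(m["conf"],2),np.round(m["position"]),"med",np.round(np.median(q,0),3),"ztop",round(top,3),"hue",np.median(hsv[g][:,0]),rect(q[q[:,2]>.01]) if (q[:,2]>.01).sum()>5 else '')
            if t=="box_a":
                l=q[abs(q[:,2]-.075)<.006]; hd=q[abs(q[:,2]-.117)<.006]
                print("   lid",len(l),rect(l) if len(l)>5 else '',"handle",len(hd),rect(hd) if len(hd)>5 else '')
    s=P[(abs(P[...,2]-.264)<.005)&(P[...,0]>0.2)]; print("shelf top",len(s),rect(s))
    s=P[(abs(P[...,2]-.038)<.004)&(P[...,1]>0.1)]; print("plate",len(s),rect(s))
    s=P[(abs(P[...,2]-.095)<.004)&(P[...,1]>0.1)&(hsv[...,0]<15)&(hsv[...,1]>150)]; print("push",len(s),np.round(np.median(s,0),4),rect(s))
    for t in("box_a_grip","plate","push","track","carriage","box_a","shelf"):
        for m in ctrl.tip_of(n,t):
            if m["conf"]>.3: print(n,t,round(m["conf"],2),np.round(m["position"],1),np.round(P[tuple(np.round(m["position"]).astype(int))],3))
E
```

```text
scene box_a 0.92 [172. 217.] med [ 0.45  -0.326  0.077] ztop 0.12 hue 110.0 (array([ 528.1, -278.8]), array([314.5,  97. ]), 33.1)
   lid 671 (array([ 438.4, -337.3]), array([97.4, 94.8]), 34.9) handle 111 (array([ 441. , -342.3]), array([20.9, 51. ]), 29.7)
scene box_a 0.79 [209. 214.] med [ 0.564 -0.247  0.076] ztop 0.12 hue 110.0 (array([ 613.9, -225.5]), array([330.9, 123.4]), 31.6)
   lid 966 (array([ 571.6, -246.2]), array([153.6, 130.6]), 25.8) handle 158 (array([ 605.5, -227.2]), array([157.1,  59.2]), 34.0)
scene box_a 0.67 [254. 207.] med [ 0.692 -0.166  0.076] ztop 0.119 hue 110.0 (array([ 674.2, -181. ]), array([ 94.7, 113.7]), 31.4)
   lid 1306 (array([ 674.3, -181.3]), array([ 94.7, 113.1]), 31.5) handle 187 (array([ 674.5, -181.2]), array([17. , 59.3]), 31.3)
scene box_a 0.67 [171. 289.] med [ 0.337 -0.159  0.073] ztop 0.119 hue 25.0 (array([ 309.1, -170.3]), array([ 98. , 113.2]), 16.1)
   lid 759 (array([ 309. , -170.3]), array([ 97.8, 113.2]), 16.1) handle 121 (array([ 309.7, -170.7]), array([19.6, 60.2]), 17.4)
scene box_a 0.6 [270. 293.] med [0.655 0.028 0.076] zt
[... 3946 characters left out ...]
.1)
push 20 [0.4663 0.2194 0.0936] (array([466.6, 226.1]), array([11. , 67.7]), 1.0)
top box_a_grip 0.72 [289.1 496.5] [ 0.439 -0.342  0.116]
top plate 0.74 [233.4 238.4] [0.583 0.237 0.04 ]
top push 0.86 [283.8 235.1] [0.46  0.238 0.073]
top track 0.59 [249.2 236.1] [0.545 0.242 0.038]
top carriage 0.98 [237.5 239.1] [0.571 0.235 0.04 ]
top carriage 0.68 [159.  326.8] [0.775 0.021 0.001]
top box_a 0.93 [200.3 410.9] [ 0.651 -0.171  0.074]
top box_a 0.75 [249.2 447.1] [ 0.531 -0.241  0.106]
top box_a 0.66 [348.3 411.9] [ 0.312 -0.16   0.072]
top box_a 0.58 [290.3 483.2] [ 0.439 -0.326  0.079]
top box_a 0.57 [216.4 333.7] [0.614 0.01  0.08 ]
top box_a 0.36 [242.9 457.7] [ 0.542 -0.263  0.118]
```

```bash
cat >> h.py <<'E'
B={1:(.6725,-.1825,-58.3),2:(.5465,-.2655,-64.8),3:(.4415,-.345,-55)}
def rot(psi,lean):
    p,t=np.radians([psi,lean]); z=np.array([np.sin(t)*np.cos(p),np.sin(t)*np.sin(p),-np.cos(t)])
    y=np.array([-np.sin(p),np.cos(p),0]); return np.c_[np.cross(y,z),y,z]
def grip(x,y,z,psi,lean=35,back=0):   # grasp point -> tcp pose
    M=rot(psi,lean); return np.array([x,y,z])+M[:,2]*(.011-back),M
def plan(*poses):
    s=ctrl.observe(); p0=s["tcp_pos"]; R0=np.array(s["eef_rot"])
    for p,M in poses:
        d=R0.T@(p-p0); w=R.from_matrix(R0.T@M).as_rotvec()
        print(np.round(np.r_[d/.4,w/np.pi],3).tolist(),"rows",round(max(np.linalg.norm(d)/.05,np.degrees(np.linalg.norm(w))/8.59),1))
def st():
    s=ctrl.observe(); print(round(s["time"],2),np.round(s["tcp_pos"],4),"F",np.round(s["wrist_force"],2),"gap",round(float(s["finger_gap"]),4),round(float(s["grip_force"]),1),"q",np.round(s["qpos"],2)); return s
E
python3 - <<'E'
from h import *
R0=np.array(ctrl.observe()["eef_rot"])
x,y,a=B[2]
w=grip(x,y,.108,a,back=.25)
plan((np.array([.21,-.615,.45]),R0),(np.array([.40,-.25,.45]),w[1]),w)
for n in("top","scene"):
    P=np.load(n+"P.npy");H=np.load(n+"hsv.npy")
    m=(abs(P[...,2]-.038)<.006)&(abs(P[...,0]-.58)<.11)&(abs(P[...,1]-.24)<.09)&(H[...,2]<75)
    print(m.sum(),rect(P[m]))
E
```

```text
[-0.001, -0.0, -0.568, 0.0, 0.0, 0.0] rows 4.5
[0.744, -0.71, -0.569, -0.163, -0.146, -0.517] rows 11.8
[1.04, -0.895, -0.203, -0.163, -0.146, -0.517] rows 11.8
2191 (array([582., 239.]), array([124.4, 103.6]), 1.2)
4832 (array([570.7, 241. ]), array([199. , 147.8]), 1.1)
```

play_rows([
  [[0, 0, -0.57, 0, 0, 0, 1], [0, 0, -0.57, 0, 0, 0, 1], [0, 0, -0.57, 0, 0, 0, 1], [0, 0, -0.57, 0, 0, 0, 1], [0.74, -0.71, -0.57, -0.163, -0.146, -0.517, 1], [0.74, -0.71, -0.57, -0.163, -0.146, -0.517, 1], [0.74, -0.71, -0.57, -0.163, -0.146, -0.517, 1], [0.74, -0.71, -0.57, -0.163, -0.146, -0.517, 1], [0.74, -0.71, -0.57, -0.163, -0.146, -0.517, 1], [0.74, -0.71, -0.57, -0.163, -0.146, -0.517, 1], [0.74, -0.71, -0.57, -0.163, -0.146, -0.517, 1], [0.74, -0.71, -0.57, -0.163, -0.146, -0.517, 1]],
])

```text
time: 2.8
tcp_pos: [0.3941, -0.258, 0.4506]
eef_rot: [[0.126, 0.989, 0.072], [0.901, -0.084, -0.427], [-0.416, 0.119, -0.902]]
wrist_force: [1.0, -0.4, 0.0]
finger_gap: 0.0918
grip_force: 0.0
```

```bash
python3 - <<'E'
from h import *
st()
x,y,a=B[2]
plan(grip(x,y,.108,a,back=.25),grip(x,y,.108,a,back=.12))
E
```

```text
2.8 [ 0.3941 -0.258   0.4506] F [ 0.98 -0.42  0.02] gap 0.0918 0.0 q [ 0.75 -0.13 -0.45  1.87  0.36  1.21  0.09]
[0.445, 0.165, 0.224, -0.051, -0.046, -0.163] rows 4.2
[0.414, 0.226, 0.541, -0.051, -0.046, -0.163] rows 5.7
```

play_rows([
  [[0.445, 0.165, 0.224, -0.051, -0.046, -0.163, 1], [0.445, 0.165, 0.224, -0.051, -0.046, -0.163, 1], [0.445, 0.165, 0.224, -0.051, -0.046, -0.163, 1], [0.445, 0.165, 0.224, -0.051, -0.046, -0.163, 1], [0.445, 0.165, 0.224, -0.051, -0.046, -0.163, 1], [0.445, 0.165, 0.224, -0.051, -0.046, -0.163, 1], [0.414, 0.226, 0.541, -0.051, -0.046, -0.163, 1], [0.414, 0.226, 0.541, -0.051, -0.046, -0.163, 1], [0.414, 0.226, 0.541, -0.051, -0.046, -0.163, 1], [0.414, 0.226, 0.541, -0.051, -0.046, -0.163, 1], [0.414, 0.226, 0.541, -0.051, -0.046, -0.163, 1]],
])

```text
time: 3.9
tcp_pos: [0.5198, -0.2113, 0.1979]
eef_rot: [[-0.343, 0.908, 0.241], [0.745, 0.419, -0.519], [-0.572, 0.002, -0.82]]
wrist_force: [-0.0, 0.1, 0.6]
finger_gap: 0.0923
grip_force: 0.0
```

```bash
python3 - <<'E'
from h import *
st()
x,y,a=B[2]
plan(grip(x,y,.108,a,back=.12),grip(x,y,.108,a))
c=ctrl.capture("scene"); cv2.imwrite("pics/s1.png",cv2.resize(c["image"][60:320,80:400,::-1],None,fx=2,fy=2))
E
```

```text
3.9 [ 0.5198 -0.2113  0.1979] F [-0.03  0.11  0.61] gap 0.0923 0.0 q [ 0.55  0.31 -0.6   2.13  1.11  0.82 -0.4 ]
[0.005, 0.003, -0.002, -0.001, -0.0, -0.002] rows 0.1
[0.005, 0.004, 0.298, -0.001, -0.0, -0.002] rows 2.4
```

View pics/s1.png

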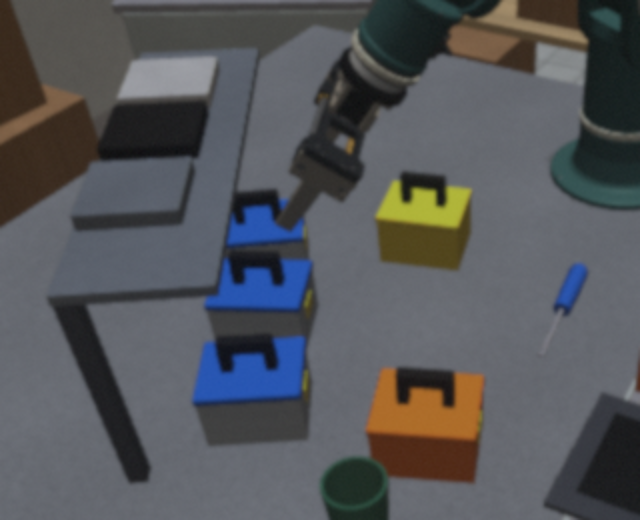

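The picture shows the open gripper at about (320,180), leaning correctly above the middle box's handle at (255,265) with clearance to the shelf edge.

play_rows([
  [[0.004, 0.004, 0.1, -0.001, 0, -0.002, 1], [0.005, 0.004, 0.2, -0.001, 0, -0.002, 1], [0.005, 0.004, 0.27, -0.001, 0, -0.002, 1], [0.005, 0.004, 0.298, -0.001, 0, -0.002, 1], [0.005, 0.004, 0.298, -0.001, 0, -0.002, 1], [0.005, 0.004, 0.298, -0.001, 0, -0.002, -1], [0.005, 0.004, 0.298, -0.001, 0, -0.002, -1], [0.005, 0.004, 0.298, -0.001, 0, -0.002, -1], [0.005, 0.004, 0.298, -0.001, 0, -0.002, -1], [0.005, 0.004, 0.298, -0.001, 0, -0.002, -1], [0.005, 0.004, 0.298, -0.001, 0, -0.002, -1], [0.005, 0.004, 0.298, -0.001, 0, -0.002, -1]],
], newtons=40)

```text
time: 5.15
tcp_pos: [0.549, -0.2706, 0.0977]
eef_rot: [[-0.35, 0.905, 0.244], [0.742, 0.426, -0.517], [-0.572, -0.0, -0.82]]
wrist_force: [-0.1, 0.8, -0.4]
finger_gap: 0.0379
grip_force: 0.0
```

```bash
python3 - <<'E'
from h import *
s=st(); print(s["moment"])
R0=np.array(s["eef_rot"]);plan((s["tcp_pos"]+[0,0,.025],R0))
E
```

```text
5.15 [ 0.549  -0.2706  0.0977] F [-0.07  0.81 -0.37] gap 0.0379 0.0 q [ 0.54  0.53 -0.47  2.1   1.42  0.73 -0.6 ]
[ 0.48528326  0.15448649 -0.01512165]
[-0.036, -0.0, -0.051, 0.0, 0.0, 0.0] rows 0.5
```

Still closing; let it close further, then lift gently.

play_rows([
  [[0, 0, 0, 0, 0, 0, -1], [0, 0, 0, 0, 0, 0, -1], [0, 0, 0, 0, 0, 0, -1], [0, 0, 0, 0, 0, 0, -1], [0, 0, 0, 0, 0, 0, -1], [0, 0, 0, 0, 0, 0, -1]],
], newtons=40)

```text
time: 5.75
tcp_pos: [0.5493, -0.2702, 0.0976]
eef_rot: [[-0.35, 0.904, 0.244], [0.742, 0.427, -0.517], [-0.572, 0.0, -0.821]]
wrist_force: [2.7, 0.2, -1.8]
finger_gap: 0.0138
grip_force: 40.0
```

play_rows([
  [[-0.009, 0, -0.013, 0, 0, 0, -1], [-0.018, 0, -0.026, 0, 0, 0, -1], [-0.027, 0, -0.039, 0, 0, 0, -1], [-0.036, 0, -0.051, 0, 0, 0, -1], [-0.036, 0, -0.051, 0, 0, 0, -1], [-0.036, 0, -0.051, 0, 0, 0, -1], [-0.036, 0, -0.051, 0, 0, 0, -1], [-0.036, 0, -0.051, 0, 0, 0, -1]],
])

```text
time: 6.55
tcp_pos: [0.5488, -0.2707, 0.1223]
eef_rot: [[-0.35, 0.905, 0.243], [0.742, 0.426, -0.517], [-0.572, -0.001, -0.821]]
wrist_force: [-0.3, 0.7, -6.6]
finger_gap: 0.0136
grip_force: 40.0
```

```bash
python3 - <<'E'
from h import *
st()
for i in range(3):
    ctrl.capture("scene"); s=ctrl.observe(); print(np.round(s["wrist_force"],2),np.round(s["moment"],2))
E
```

```text
6.55 [ 0.5488 -0.2707  0.1223] F [-0.3   0.72 -6.57] gap 0.0136 40.0 q [ 0.56  0.49 -0.49  2.09  1.35  0.74 -0.52]
[-0.59  0.58 -6.97] [ 1.32  0.52 -0.06]
[ 0.3  -0.38 -6.46] [1.29 0.49 0.  ]
[ 0.62 -0.39 -6.51] [ 1.34  0.57 -0.01]
```

Middle box weighs about 0.67 kg, so it is the packed one. Carry it out.

```bash
python3 - <<'E'
from h import *
x,y,a=B[2];h=rot(a,0)[:,0]
plan(grip(x,y,.14,a),grip(x-.11*np.cos(np.radians(a)),y-.11*np.sin(np.radians(a)),.14,a),grip(x-.12*np.cos(np.radians(a)),y-.12*np.sin(np.radians(a)),.30,a),grip(.54,.05,.32,-25),grip(.5835,.240,.30,1))
E
```

```text
[-0.013, -0.0, -0.017, -0.0, -0.001, 0.0] rows 0.2
[0.212, 0.0, -0.174, -0.0, -0.001, 0.0] rows 2.2
[0.004, -0.0, -0.516, -0.0, -0.001, 0.0] rows 4.1
[0.323, 0.331, -0.8, -0.127, -0.001, -0.181] rows 7.4
[0.671, 0.636, -0.981, -0.209, -0.001, -0.299] rows 10.8
```

play_rows([
  [[-0.013, 0, -0.017, 0, 0, 0, -1], [0.04, 0, -0.055, 0, 0, 0, -1], [0.09, 0, -0.09, 0, 0, 0, -1], [0.15, 0, -0.13, 0, 0, 0, -1], [0.212, 0, -0.174, 0, 0, 0, -1], [0.17, 0, -0.24, 0, 0, 0, -1], [0.12, 0, -0.32, 0, 0, 0, -1], [0.065, 0, -0.42, 0, 0, 0, -1], [0.004, 0, -0.516, 0, 0, 0, -1], [0.004, 0, -0.516, 0, 0, 0, -1]],
])

```text
time: 7.7
tcp_pos: [0.5016, -0.1621, 0.2993]
eef_rot: [[-0.343, 0.904, 0.255], [0.739, 0.427, -0.521], [-0.579, 0.01, -0.815]]
wrist_force: [4.0, -1.4, -18.6]
finger_gap: 0.0136
grip_force: 40.0
```

```bash
python3 - <<'E'
from h import *
st()
plan(grip(.52,-.04,.33,-42),grip(.54,.05,.33,-25),grip(.565,.16,.32,-10),grip(.5835,.240,.30,1))
E
```

```text
7.7 [ 0.5016 -0.1621  0.2993] F [  3.95  -1.44 -18.62] gap 0.0136 40.0 q [ 0.57  0.11 -0.69  2.08  0.84  0.94 -0.17]
[0.167, 0.179, -0.183, -0.07, 0.003, -0.105] rows 2.6
[0.318, 0.324, -0.289, -0.125, 0.003, -0.182] rows 4.6
[0.517, 0.5, -0.397, -0.173, 0.004, -0.25] rows 6.6
[0.68, 0.629, -0.451, -0.208, 0.004, -0.3] rows 8.2
```

play_rows([
  [[0.06, 0.06, -0.07, -0.025, 0.001, -0.037, -1], [0.11, 0.12, -0.13, -0.048, 0.002, -0.072, -1], [0.167, 0.179, -0.183, -0.07, 0.003, -0.105, -1], [0.24, 0.25, -0.235, -0.097, 0.003, -0.143, -1], [0.318, 0.324, -0.289, -0.125, 0.003, -0.182, -1], [0.385, 0.385, -0.325, -0.141, 0.003, -0.205, -1], [0.45, 0.443, -0.36, -0.157, 0.003, -0.228, -1], [0.517, 0.5, -0.397, -0.173, 0.004, -0.25, -1], [0.58, 0.55, -0.418, -0.187, 0.004, -0.268, -1], [0.635, 0.59, -0.437, -0.198, 0.004, -0.285, -1], [0.68, 0.629, -0.451, -0.208, 0.004, -0.3, -1], [0.68, 0.629, -0.451, -0.208, 0.004, -0.3, -1]],
])

```text
time: 8.9
tcp_pos: [0.5856, 0.2416, 0.2813]
eef_rot: [[-0.829, -0.02, 0.559], [-0.014, 1.0, 0.015], [-0.559, 0.005, -0.829]]
wrist_force: [0.3, -0.2, -7.3]
finger_gap: 0.0141
grip_force: 40.0
```

play_rows([
  [[0, 0, 0, 0, 0, 0, -1], [0, 0, 0, 0, 0, 0, -1], [0, 0, 0, 0, 0, 0, -1]],
])

```text
time: 9.2
tcp_pos: [0.5867, 0.2384, 0.2834]
eef_rot: [[-0.827, -0.015, 0.562], [-0.011, 1.0, 0.01], [-0.562, 0.003, -0.827]]
wrist_force: [-0.1, 0.2, -8.2]
finger_gap: 0.0137
grip_force: 40.0
```

```bash
python3 - <<'E'
from h import *
st()
plan(grip(.5835,.240,.20,1),grip(.5835,.240,.165,1))
out={}
for n in("top","scene"):
    c=ctrl.capture(n);P=cloud(c);H=cv2.cvtColor(c["image"],cv2.COLOR_RGB2HSV)
    m=(abs(H[...,0].astype(int)-109)<8)&(H[...,1]>150)&(P[...,1]>.12)&(P[...,2]>.15)
    if m.sum()>20:
        q=P[m]; print(n,len(q),"lidz",np.median(q[:,2]),rect(q[abs(q[:,2]-np.median(q[:,2]))<.01]))
    cv2.imwrite(f"pics/{n}2.png",c["image"][:,:,::-1])
E
```

```text
9.2 [0.5867 0.2384 0.2834] F [-0.13  0.18 -8.19] gap 0.0137 40.0 q [ 0.22  0.29 -0.94  1.98  0.98  0.7   0.26]
[0.123, 0.004, 0.196, 0.0, -0.004, -0.001] rows 1.8
[0.173, 0.003, 0.268, 0.0, -0.004, -0.001] rows 2.5
top 1122 lidz 0.25860946602535323 (array([583.6, 237.2]), array([104.2,  93.8]), 0.6)
scene 1964 lidz 0.26191104656444103 (array([-64.8, 301.2]), array([ 271.8, 1419.4]), 77.6)
```

View pics/scene2.png

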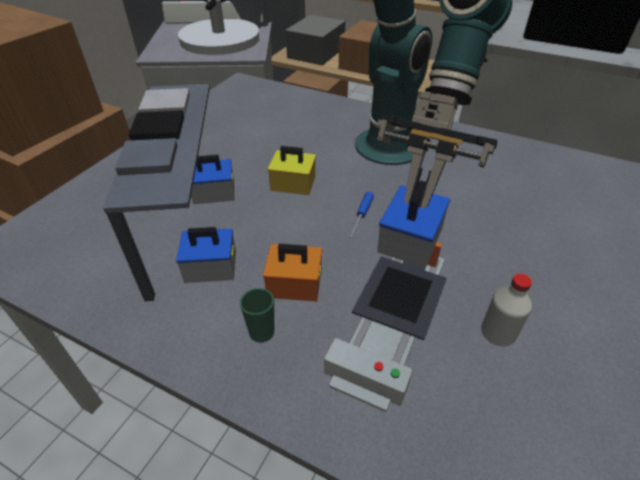

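The box hangs level in the grip at (415,220); the plate below is clear at (400,290), and the other boxes are undisturbed.

play_rows([
  [[0.03, 0.001, 0.05, 0, -0.001, 0, -1], [0.065, 0.002, 0.1, 0, -0.002, 0, -1], [0.1, 0.003, 0.155, 0, -0.003, 0, -1], [0.123, 0.004, 0.196, 0, -0.004, -0.001, -1], [0.15, 0.004, 0.235, 0, -0.004, -0.001, -1], [0.173, 0.003, 0.268, 0, -0.004, -0.001, -1], [0.173, 0.003, 0.268, 0, -0.004, -0.001, -1], [0.173, 0.003, 0.268, 0, -0.004, -0.001, -1]],
])

```text
time: 10.1
tcp_pos: [0.5901, 0.2416, 0.1563]
eef_rot: [[-0.82, -0.019, 0.573], [-0.014, 1.0, 0.013], [-0.573, 0.003, -0.82]]
wrist_force: [-0.0, -0.5, -6.4]
finger_gap: 0.0137
grip_force: 40.0
```

```bash
python3 - <<'E'
from h import *
st()
plan(grip(.5835,.240,.149,1),grip(.5835,.240,.146,1),grip(.5835,.240,.144,1))
c=ctrl.capture("top");P=cloud(c);H=cv2.cvtColor(c["image"],cv2.COLOR_RGB2HSV)
m=(abs(H[...,0].astype(int)-109)<8)&(H[...,1]>150)&(P[...,1]>.12)&(P[...,2]>.1)&(P[...,0]>.5)
q=P[m]; print(len(q),np.median(q[:,2]),rect(q[abs(q[:,2]-np.median(q[:,2]))<.008]))
E
```

```text
10.1 [0.5901 0.2416 0.1563] F [-0.03 -0.48 -6.42] gap 0.0137 40.0 q [ 0.02  0.48 -0.75  2.09  1.45  0.63 -0.22]
[0.024, -0.004, 0.033, 0.001, -0.0, -0.0] rows 0.3
[0.028, -0.004, 0.039, 0.001, -0.0, -0.0] rows 0.4
[0.031, -0.004, 0.043, 0.001, -0.0, -0.0] rows 0.4
928 0.13180730660871243 (array([586.9, 239.7]), array([106.7,  92.1]), 1.5)
```

play_rows([
  [[0.008, -0.002, 0.011, 0, 0, 0, -1], [0.016, -0.004, 0.022, 0, 0, 0, -1], [0.02, -0.004, 0.028, 0, 0, 0, -1], [0.024, -0.004, 0.033, 0, 0, 0, -1], [0.026, -0.004, 0.036, 0, 0, 0, -1], [0.028, -0.004, 0.039, 0, 0, 0, -1], [0.028, -0.004, 0.039, 0, 0, 0, -1], [0.028, -0.004, 0.039, 0, 0, 0, -1]],
])

```text
time: 10.95
tcp_pos: [0.59, 0.24, 0.1372]
eef_rot: [[-0.819, -0.019, 0.573], [-0.014, 1.0, 0.013], [-0.573, 0.002, -0.819]]
wrist_force: [0.3, 0.9, -4.9]
finger_gap: 0.0136
grip_force: 40.0
```

```bash
python3 - <<'E'
from h import *
st()
plan(grip(.5835,.240,.145,1),grip(.5835,.240,.144,1))
E
```

```text
10.95 [0.59   0.24   0.1372] F [ 0.29  0.9  -4.86] gap 0.0136 40.0 q [ 0.    0.51 -0.72  2.11  1.52  0.63 -0.29]
[0.002, 0.0, 0.002, 0.001, -0.0, 0.0] rows 0.0
[0.004, 0.0, 0.004, 0.001, -0.0, 0.0] rows 0.0
```

play_rows([
  [[0.001, 0, 0.0015, 0, 0, 0, -1], [0.002, 0, 0.003, 0, 0, 0, -1], [0.002, 0, 0.003, 0, 0, 0, -1], [0.002, 0, 0.003, 0, 0, 0, -1]],
])

```text
time: 11.35
tcp_pos: [0.5907, 0.2401, 0.1368]
eef_rot: [[-0.818, -0.019, 0.575], [-0.014, 1.0, 0.013], [-0.575, 0.002, -0.818]]
wrist_force: [-1.8, -2.6, 5.7]
finger_gap: 0.0135
grip_force: 40.0
```

```bash
python3 - <<'E'
from h import *
st()
E
```

```text
11.35 [0.5907 0.2401 0.1368] F [-1.84 -2.61  5.69] gap 0.0135 40.0 q [ 0.    0.51 -0.72  2.11  1.53  0.63 -0.3 ]
```

play_rows([
  [[0, 0, 0, 0, 0, 0, 0.2], [0, 0, 0, 0, 0, 0, 0.2], [0, 0, 0, 0, 0, 0, 0.2], [0, 0, 0, 0, 0, 0, 0.2], [0, 0, 0, 0, 0, 0, 0.2], [0, 0, 0, 0, 0, 0, 0.2], [0, 0, -0.03, 0, 0, 0, 0.2], [0, 0, -0.1, 0, 0, 0, 0.2], [0, 0, -0.2, 0, 0, 0, 0.2], [0, 0, -0.3, 0, 0, 0, 0.2], [0, 0, -0.35, 0, 0, 0, -1], [0, 0, -0.35, 0, 0, 0, -1]],
])

```text
time: 12.55
tcp_pos: [0.5094, 0.2391, 0.2529]
eef_rot: [[-0.817, -0.02, 0.577], [-0.015, 1.0, 0.014], [-0.577, 0.002, -0.817]]
wrist_force: [0.4, 0.3, -0.5]
finger_gap: 0.0412
grip_force: 0.0
```

```bash
python3 - <<'E'
from h import *
st()
for n in("top","scene"):
    c=ctrl.capture(n);P=cloud(c);H=cv2.cvtColor(c["image"],cv2.COLOR_RGB2HSV)
    b=(abs(H[...,0].astype(int)-109)<8)&(H[...,1]>150)
    m=b&(abs(P[...,1]-.24)<.1)&(abs(P[...,2]-.113)<.007)&(P[...,0]>.45)
    print(n,m.sum(),rect(P[m]))
    m=(abs(P[...,2]-.095)<.006)&(abs(P[...,1]-.24)<.07)&(abs(P[...,0]-.47)<.03); print("push",m.sum(),rect(P[m]))
    cv2.imwrite(f"pics/{n}3.png",c["image"][:,:,::-1])
E
```

```text
12.55 [0.5094 0.2391 0.2529] F [ 0.4   0.35 -0.52] gap 0.0412 0.0 q [ 0.15  0.18 -0.92  2.16  1.03  0.62  0.07]
top 1827 (array([583.8, 238.8]), array([114.4,  93.7]), 1.2)
push 12 (array([465.8, 210.4]), array([4.7, 9.6]), 2.1)
scene 1844 (array([586.9, 240.5]), array([112.5,  94.2]), 0.6)
push 255 (array([470.2, 238.7]), array([15.4, 89.4]), 2.1)
```

View pics/scene3.png

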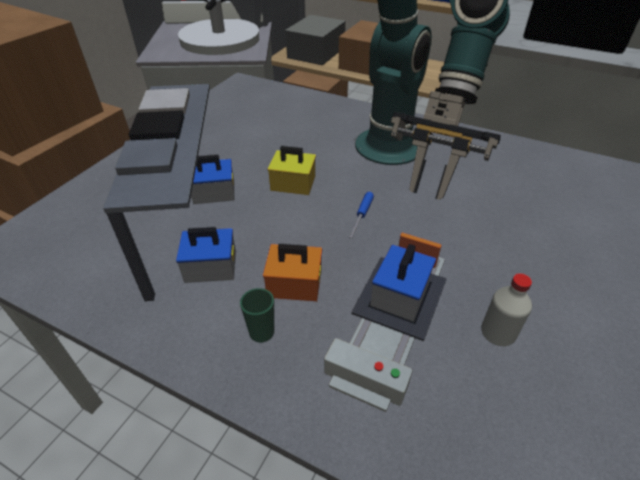

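The box stands upright and centred on the plate at (403,283), and the gripper is clear. Now the push, with closed fingers from behind the orange plate.

```bash
cat >> h.py <<'E'
def tip(x,y,z,psi=1.1,lean=15):
    M=rot(psi,lean); return np.array([x,y,z])-M[:,2]*.008,M
E
python3 - <<'E'
from h import *
plan(tip(.415,.239,.21),tip(.415,.238,.072))
E
```

```text
[0.245, 0.008, -0.073, 0.0, 0.111, -0.001] rows 2.3
[0.443, 0.005, 0.21, 0.0, 0.111, -0.001] rows 3.9
```

play_rows([
  [[0.12, 0.004, -0.036, 0, 0.05, 0, -1], [0.245, 0.008, -0.073, 0, 0.111, -0.001, -1], [0.245, 0.008, -0.073, 0, 0.111, -0.001, -1], [0.245, 0.008, -0.073, 0, 0.111, -0.001, -1], [0.29, 0.007, -0.01, 0, 0.111, -0.001, -1], [0.34, 0.006, 0.06, 0, 0.111, -0.001, -1], [0.39, 0.005, 0.135, 0, 0.111, -0.001, -1], [0.443, 0.005, 0.21, 0, 0.111, -0.001, -1], [0.443, 0.005, 0.21, 0, 0.111, -0.001, -1], [0.443, 0.005, 0.21, 0, 0.111, -0.001, -1]],
])

```text
time: 13.65
tcp_pos: [0.4117, 0.2391, 0.0792]
eef_rot: [[-0.966, -0.023, 0.256], [-0.023, 1.0, 0.007], [-0.256, 0.001, -0.967]]
wrist_force: [-0.0, 0.3, 0.9]
finger_gap: -0.0001
grip_force: 0.0
```

```bash
python3 - <<'E'
from h import *
s=st();print(np.round(s["eef_rot"],3).tolist())
plan(tip(.415,.238,.072),tip(.450,.2385,.072),tip(.500,.2395,.072),tip(.55,.2405,.072))
E
```

```text
13.65 [0.4117 0.2391 0.0792] F [-0.02  0.28  0.9 ] gap -0.0001 0.0 q [-0.04  0.46 -0.77  2.25  1.    0.58  0.  ]
[[-0.966, -0.023, 0.256], [-0.023, 1.0, 0.007], [-0.256, 0.001, -0.967]]
[-0.003, -0.003, -0.001, 0.001, -0.001, 0.001] rows 0.0
[-0.088, -0.004, 0.022, 0.001, -0.001, 0.001] rows 0.7
[-0.209, -0.004, 0.054, 0.001, -0.001, 0.001] rows 1.7
[-0.329, -0.005, 0.086, 0.001, -0.001, 0.001] rows 2.7
```

play_rows([
  [[-0.03, -0.003, 0.008, 0, 0, 0, -1], [-0.06, -0.003, 0.015, 0, 0, 0, -1], [-0.075, -0.004, 0.019, 0, 0, 0, -1], [-0.09, -0.004, 0.022, 0, 0, 0, -1], [-0.102, -0.004, 0.026, 0, 0, 0, -1], [-0.114, -0.004, 0.029, 0, 0, 0, -1], [-0.126, -0.004, 0.032, 0, 0, 0, -1], [-0.138, -0.004, 0.035, 0, 0, 0, -1], [-0.15, -0.004, 0.038, 0, 0, 0, -1], [-0.162, -0.004, 0.041, 0, 0, 0, -1], [-0.174, -0.004, 0.045, 0, 0, 0, -1], [-0.186, -0.004, 0.048, 0, 0, 0, -1]],
])

```text
time: 14.85
tcp_pos: [0.4894, 0.2385, 0.0802]
eef_rot: [[-0.966, -0.022, 0.258], [-0.021, 1.0, 0.006], [-0.258, 0.001, -0.966]]
wrist_force: [-2.9, -1.4, 0.7]
finger_gap: 0.0003
grip_force: 1.3
```

```bash
python3 - <<'E'
from h import *
st()
c=ctrl.capture("top");P=cloud(c)
m=(abs(P[...,2]-.0555)<.006)&(abs(P[...,1]-.24)<.09)&(P[...,0]>.68)&(P[...,0]<.85); print("stop",rect(P[m]))
m=(abs(P[...,2]-.038)<.004)&(abs(P[...,1]-.24)<.085)&(P[...,0]>.5)&(c["image"].max(2)<90); print("plate",rect(P[m]))
E
```

```text
14.85 [0.4894 0.2385 0.0802] F [-2.88 -1.42  0.66] gap 0.0003 1.3 q [ 0.03  0.54 -0.76  2.11  0.98  0.62  0.16]
stop (array([771.1, 243. ]), array([ 51.6, 147.9]), 1.4)
plate (array([635.2, 237.9]), array([228.7, 143.5]), 0.5)
```

play_rows([
  [[-0.012, 0, 0.003, 0, 0, 0, -1], [-0.024, 0, 0.006, 0, 0, 0, -1], [-0.036, 0, 0.0095, 0, 0, 0, -1], [-0.048, 0, 0.013, 0, 0, 0, -1], [-0.06, 0, 0.016, 0, 0, 0, -1], [-0.07, 0, 0.0185, 0, 0, 0, -1], [-0.078, 0, 0.021, 0, 0, 0, -1], [-0.078, 0, 0.021, 0, 0, 0, -1]],
])

```text
time: 15.7
tcp_pos: [0.5223, 0.2395, 0.0804]
eef_rot: [[-0.966, -0.021, 0.259], [-0.02, 1.0, 0.007], [-0.259, 0.001, -0.966]]
wrist_force: [0.5, -0.2, -0.2]
finger_gap: 0.0006
grip_force: 0.0
```

play_rows([
  [[-0.005, 0, 0.0013, 0, 0, 0, -1], [-0.01, 0, 0.0026, 0, 0, 0, -1], [-0.01, 0, 0.0026, 0, 0, 0, -1]],
])

```text
time: 16.0
tcp_pos: [0.5257, 0.2396, 0.0804]
eef_rot: [[-0.966, -0.022, 0.258], [-0.021, 1.0, 0.007], [-0.258, 0.001, -0.966]]
wrist_force: [-1.1, -0.4, 1.9]
finger_gap: 0.0003
grip_force: 0.7
```

play_rows([
  [[-0.005, 0, 0.0013, 0, 0, 0, -1], [-0.01, 0, 0.0026, 0, 0, 0, -1], [-0.015, 0, 0.004, 0, 0, 0, -1], [-0.015, 0, 0.004, 0, 0, 0, -1]],
])

```text
time: 16.4
tcp_pos: [0.5266, 0.2399, 0.0794]
eef_rot: [[-0.968, -0.023, 0.252], [-0.023, 1.0, 0.004], [-0.252, -0.002, -0.968]]
wrist_force: [-19.1, -2.9, 15.4]
finger_gap: 0.0005
grip_force: 9.5
```

```bash
python3 - <<'E'
from h import *
st()
c=ctrl.capture("top");P=cloud(c);H=cv2.cvtColor(c["image"],cv2.COLOR_RGB2HSV)
cv2.imwrite("pics/t4.png",cv2.resize(c["image"][120:320,160:320,::-1],None,fx=3,fy=3))
m=(abs(H[...,0].astype(int)-109)<8)&(H[...,1]>150)&(abs(P[...,1]-.24)<.1)&(abs(P[...,2]-.113)<.007)&(P[...,0]>.45); print(rect(P[m]))
E
```

```text
16.4 [0.5266 0.2399 0.0794] F [-19.08  -2.94  15.42] gap 0.0005 9.5 q [ 0.05  0.59 -0.75  2.03  0.96  0.66  0.24]
(array([657.2, 239.8]), array([114.8,  93.6]), 1.3)
```

View pics/t4.png

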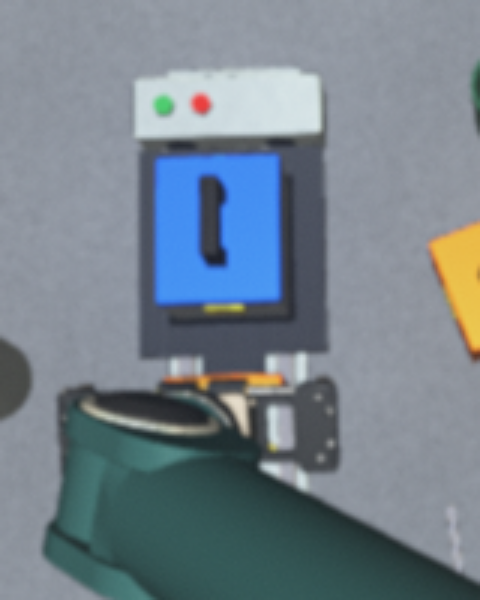

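The plate sits against the stop bumpers, with the box centred at about (217,228) in the crop. The force rose to 19 N without further travel, so the carriage is home. Retreat and check.

play_rows([
  [[0.02, 0, -0.005, 0, 0, 0, -1], [0.06, 0, -0.016, 0, 0, 0, -1], [0.1, 0, -0.026, 0, 0, 0, -1], [0.14, 0, -0.036, 0, 0, 0, -1], [0.12, 0, -0.13, 0, 0, 0, -1], [0.08, 0, -0.25, 0, 0, 0, -1], [0.05, 0, -0.4, 0, 0, 0, -1], [0.05, 0, -0.4, 0, 0, 0, -1], [0.05, 0, -0.4, 0, 0, 0, -1]],
])

```text
time: 17.35
tcp_pos: [0.4727, 0.2383, 0.2319]
eef_rot: [[-0.965, -0.021, 0.263], [-0.019, 1.0, 0.007], [-0.263, 0.002, -0.965]]
wrist_force: [-0.0, -0.9, -0.3]
finger_gap: 0.0002
grip_force: 0.0
```

```bash
python3 - <<'E'
from h import *
st()
c=ctrl.capture("top");P=cloud(c);H=cv2.cvtColor(c["image"],cv2.COLOR_RGB2HSV)
m=(abs(H[...,0].astype(int)-109)<8)&(H[...,1]>150)&(abs(P[...,1]-.24)<.1)&(abs(P[...,2]-.113)<.007)&(P[...,0]>.45); print(rect(P[m]))
c=ctrl.capture("scene");cv2.imwrite("pics/s5.png",c["image"][:,:,::-1])
E
```

```text
17.35 [0.4727 0.2383 0.2319] F [-0.05 -0.91 -0.28] gap 0.0002 0.0 q [ 0.28  0.3  -1.03  2.02  0.58  0.83  0.52]
(array([656.6, 240.1]), array([113.9,  93.6]), 0.7)
```

View pics/s5.png

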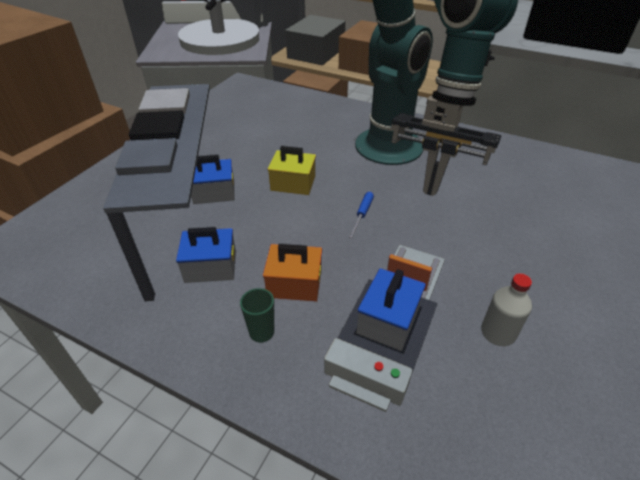

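The carriage is home at the stop (370,370) with the box upright at (390,310). The gripper is clear and everything else is where it was.

```bash
python3 -c "
from bench import ctrl
print(ctrl.close_job())"
```

```text
the job is handed in; nothing more can be done
None
```

I lifted only the middle container: it read about 0.67 kg, so it is the packed one. I set it upright in the middle of the plate, let go, pushed the carriage home against its stop and handed in at about 17 s of the 72 s allowed; the final picture shows everything else undisturbed.

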